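Pin the cubby door shut

ROBOT

A 6-joint arm with a two-finger parallel gripper is mounted at the origin on the work surface. World frame = base frame: x ahead of the robot, y to its left, z up, the work surface at z = 0. Lengths are in m, angles in degrees, forces in N, time in s.
With the tool pointing down it reaches from about 0.375 to 0.925 m from the base axis. Payload 5.7 kg.
Tool frame: the origin (TCP) lies at the centre of the arm's flange, where the gripper is bolted on; the fingertips stand 173 mm ahead of it and the grasp point (between the pads) lies 155 mm ahead of it; z points along the fingers, y is the line along which they close (so a half turn about z gives the same grasp; the last joint's range is limited). The gripper opens to 85 mm and grips with 20 to 120 N. Pads are 22 mm wide; open, the fingers measure 114 mm over their backs; the gripper's body (76 mm by 85 mm) begins 54 mm behind the grasp point. The pads swing forward as they close: fully open they stand 13 mm farther back than shut.
Start: joints at [-80.449, 20.558, 86.54, -0, 72.909, -6.595], TCP at [0.167, -0.576, 0.405] pointing down, gripper open.
Joint ranges: [-170.27, 170.27], [-57.76, 135], [12.27, 136.19], [-55.21, 235.2], [11.17, 155.16], [-170.74, 170.74]. Speed limits (degrees/s): [136.94, 136.94, 180, 180, 180, 180].

INTERFACE

Orientations are given as a 3x3 rotation matrix whose columns are the frame's x, y, z axes.
In Python, from rig import env gives the robot as it stands.
- The arm moves only by the tool servo_tool, never from a script. Its argument "motion" is one flat list of numbers, 5 for each row, row after row: the opening, from -1 (shut) to 1 (fully open), then the shift along the tool's x, y, z in m, then the turn about the tool's z in degrees. A call has 1 to 5 rows; each row shifts and turns the commanded pose from where the row before left it, along the tool's axes as they then stand; what a row does not reach is not made up. A row lasts 1/8 s, in which the tool goes at most 62.5 mm and 10.7 degrees, less where a joint would pass 70% of its speed; a pose out of reach is approached as far as the arm can. A call is refused whole if a number of a shift passes 0.0625 or a number of a turn 10.7, either way. A call with a gripper value outside its range is refused whole. The fingers move at their own pace and stop on an object; "squeeze" is the grip in N (left out, the last holds). Time passes only in rows, so rows that do not move let the fingers close. It gives the time, the measured TCP pose, the force, the opening and the grip force at its end, in the units of the state.
- env.get_obs(): the state, without advancing time (a new reading comes with each control period).
- env.camera(name): name is "side" or "top" or "wrist"; returns a dict with "image" (384x512x3 uint8, blue, green, red), "intrinsics" (3x3 intrinsics, pixels), "k1" (the pictures are not rectified: a ray, as slopes to the right and down, at radius r is drawn at 1 + k1 r^2 times it, then the intrinsics apply), "camera_from_world" (4x4, takes a point from world to camera coordinates). Camera axes: x right, y down, z forward; pixel columns grow to the right and rows downward; lengths in m; the calibration is good to about 2 mm. A picture is of the moment at which its call begins. There is no depth.
- env.close_job(): hands the job in; it is judged then, once.
The state is a dict: "time": time; "qpos": joint angles; "dq": joint speeds; "joint_torque": joint torques, N m; "tcp_pos": TCP position; "tcp_rot": TCP orientation; "ft_force": force on the tool from outside, world axes, zero at the start; "ft_torque": the same for the moment, N m; "finger_gap": finger opening in m; "gripper_force": force on a finger pad.
Only numpy, scipy, OpenCV 4.12 (cv2) and the standard library are available. Lean on these libraries where they do the work, as an engineer would, in place of code of your own. Each camera call takes 0.05 s, during which the arm holds its last target. There are 200 camera calls.

TASK

Lock the sliding acrylic door of the parts cubby: take the orange-handled tapered pin out of its wooden stand, start it in the two overlapping holes of the red and aluminium tabs, and drive it fully home, square to the tabs with its collar flat down, so that its taper draws the door into line; then let go and leave it there. Do not push the door with the gripper - the pin must do the lining up - and leave the other things on the shelf where they are.

Things in the scene. Friction and masses are not known exactly. Their poses are not given: they have to be found in the camera images.
- pin: Loose steel pin, orange handle, 0.1 to 0.25 kg. Origin: centre of the collar's underside; z from point to handle. Below: round shank 19 mm across for 13 mm, then a taper to a 6 mm point at z = -58 mm. Above: collar 32 mm across, 5 mm thick, then a 22 x 22 mm square handle (faces square to x and y) from z = 5 to 75 mm. Starts upright in the stand, collar resting on its top.
- pin_tip (a point): The centre of the pin's 6 mm point, 58 mm below the collar's underside.
- stand: Fixed wooden block, 70 x 70 x 75 mm high, with a vertical 24 mm through hole in the middle that holds the pin. Origin: centre of its underside on the shelf.
- lower_tab: Fixed red steel tab, 50 x 60 x 5 mm, at the cubby's right end (seen from the robot), 130 mm above the shelf, free air below. Origin: centre of its 20.5 mm hole, on its upper face. z: hole axis, out of the slope, 25 degrees from vertical, leaning towards the robot; a seated pin's z lies along it. x: up the slope. y: along the cubby, the way the door opens.
- cubby: Fixed grey sloping parts box on legs. Origin: on the shelf, straight below the lower tab's hole; z up, y along the box. The box spans 30 to 345 mm along y and 180 mm up the slope; its rails and the door's pull strip rise at most 12 mm above the plane of the lower tab's upper face.
- seat (a point): The point on the lower tab's hole axis, 6 mm above the lower tab's upper face, where the pin's origin (the collar's underside) lies when fully home; it does not move with the door.
- door_hole (a point): Centre of the 20.5 mm hole in the door's aluminium tab (5 mm thick, 50 mm wide, lying 1 mm above the red tab), on its upper face. It moves with the door.
- door (a joint): Slide of the clear acrylic door (148 x 185 mm, 0.4 kg) in m: 0 when its hole is in line with the lower tab's hole, growing as the door opens along the lower tab's +y. Starts 5 to 7.5 mm open; stays where it is left, moved by about 3 N.
- jug: Closed blue washer jug, 120 x 170 x 257 mm high, bystander. Origin: centre of the underside.
- wiper: Black wiper arm lying flat, 26 x 460 x 26 mm (long along its y), bystander. Origin: centre of the underside.
- scraper: Grey plastic ice scraper lying flat along its x, 240 x 80 x 16 mm high, bystander. Origin: underside, mid-length.
- funnel: Aluminium funnel standing mouth down, 110 mm across, 125 mm high, bystander. Origin: centre of the underside.
- mug: Blue ceramic mug, 82 mm across, 90 mm high, handle at its +y, bystander. Origin: centre of the underside.
- can: Green can, 66 mm across, 180 mm high, bystander. Origin: centre of the underside.
- tin: Yellow tin box, 100 x 70 x 35 mm high, bystander. Origin: centre of the underside.
There are look-alikes about, which are no part of the job. What is shaped like the pin but blue or white is not meant.

How it is judged (in metres and radians):
On the way:
1. the pin's point is through both tabs while the door is still more than 3 mm out of line (z of pin_tip in the frame of lower_tab between -0.06 and -0.007 m and distance between pin_tip and lower_tab below 0.03 m and angle between the z axis of pin and the z axis of lower_tab, either way round below 0.35 rad and value of joint door above 0.003 m), for 0.02 s.
At the end, for the whole second after the job is handed in: The pin stands fully home in both tabs: its collar's underside within 5 mm of the seat point and its axis within 0.12 rad (7 degrees) of the hole axis; the door is within 2.5 mm of in line; the pin is at rest and released; every bystander is within 30 mm of where it started (distance between pin and seat below 0.005 m and angle between the z axis of pin and the z axis of lower_tab, either way round below 0.12 rad and value of joint door between -0.0025 and 0.0025 m and linear speed of pin below 0.02 m/s and distance of each of jug, wiper, scraper, funnel, mug, can, tin from where it was at the start of the episode below 0.03 m); the robot touches nothing.
It fails at once if the gripper pushes the door directly (more than 3 N) (contact force between the fingers and door above 3 N).
It fails at once if a bystander is moved by more than 30 mm (distance of any of jug, wiper, scraper, funnel, mug, can, tin from where it was at the start of the episode above 0.03 m).
It also fails if it takes over 40 s, if anything falls off the work surface, if the arm or the gripper's body presses on something with over 40 N, if the wrist force passes 120 N, or if a joint passes its speed limit or range.

## Working session

There is one attempt and no reset: what is moved stays moved. The work goes in short steps, Python scripts to look and compute and a tool call to move; the robot and the scene stay as the last step left them, time stands still between calls to the robot, and variables do not carry over. Pictures are saved under pics/ and viewed, at most 10 in all, crops included, and the job is handed in when it is done.

Besides the shell and the picture viewer there is one more tool, called after "Call:" as name(argument=value, ...) on one line, values as JSON. servo_tool: Moves the arm, as the interface text tells. Its arguments: {"type":"object","properties":{"motion":{"type":"array"},"squeeze":{"type":"number"}},"required":["motion"]}

```bash
ls; mkdir -p pics; cat > h.py <<'E'
import numpy as np, cv2
from rig import env
def cap(n,f):
    c=env.camera(n); cv2.imwrite(f,c['image']); np.savez(f[:-4]+'.npz',K=c['intrinsics'],k1=c['k1'],T=c['camera_from_world']); return c
def ld(f):
    d=np.load(f[:-4]+'.npz'); return d['K'],float(d['k1']),d['T']
def ray(cal,u,v):
    K,k1,T=cal
    p=cv2.undistortPoints(np.array([[[u,v]]],float),K,np.array([k1,0,0,0,0.]))[0,0]
    R=T[:3,:3]; o=-R.T@T[:3,3]; d=R.T@np.array([p[0],p[1],1]); return o,d/np.linalg.norm(d)
def atz(cal,u,v,z):
    o,d=ray(cal,u,v); return o+d*(z-o[2])/d[2]
def proj(cal,P):
    K,k1,T=cal; r,_=cv2.Rodrigues(T[:3,:3]); return cv2.projectPoints(np.atleast_2d(P).astype(float),r,T[:3,3],K,np.array([k1,0,0,0,0.]))[0][:,0]
def tri(rs):
    A=0;b=0
    for o,d in rs:
        M=np.eye(3)-np.outer(d,d); A=A+M; b=b+M@o
    X=np.linalg.solve(A,b); return X,[np.linalg.norm((np.eye(3)-np.outer(d,d))@(X-o)) for o,d in rs]
E
python3 - <<'E'
from h import *
for n in('side','top'):
    c=cap(n,f'pics/{n}0.png'); print(n,c['k1'],c['intrinsics'].tolist(),c['camera_from_world'].round(3).tolist())
o=env.get_obs(); print({k:o[k] for k in('time','tcp_pos','tcp_rot','finger_gap')})
E
```

```text
pics
side 0.023646941857542035 [[393.64534349811026, 0.0, 250.3503213788014], [0.0, 393.64534349811026, 196.70483428126892], [0.0, 0.0, 1.0]] [[0.954, -0.298, -0.01, -0.565], [-0.223, -0.69, -0.688, 0.241], [0.198, 0.659, -0.726, 1.303], [0.0, 0.0, 0.0, 1.0]]
top -0.15389807249524512 [[487.24443145801314, 0.0, 255.28133544408232], [0.0, 487.24443145801314, 193.60027588857398], [0.0, 0.0, 1.0]] [[-0.023, -0.999, -0.024, 0.081], [-0.993, 0.026, -0.111, 0.603], [0.112, 0.022, -0.993, 1.746], [0.0, 0.0, 0.0, 1.0]]
{'time': 0.1, 'tcp_pos': array([ 0.16679022, -0.57599633,  0.40392692]), 'tcp_rot': array([[ 9.60559113e-01,  2.78075720e-01, -2.92004578e-04],
       [ 2.78075807e-01, -9.60557628e-01,  1.69995476e-03],
       [ 1.92228920e-04, -1.71410645e-03, -9.99998512e-01]]), 'finger_gap': 0.08534479571128854}
```

View pics/side0.png

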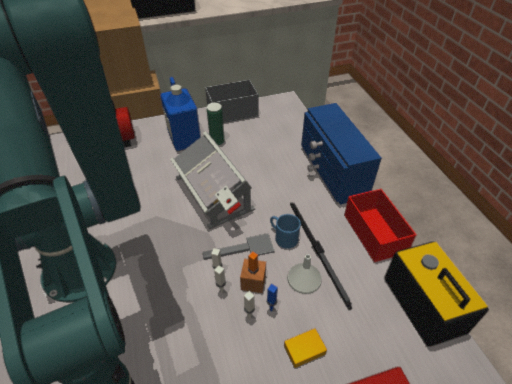

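View pics/top0.png

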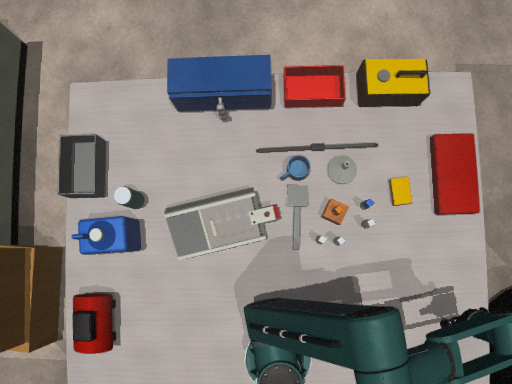

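The stand with the orange pin is at side (253,268) and top (337,211). The tabs are at side (230,203) and top (266,214). I'll zoom in on both.

```bash
python3 - <<'E'
from h import *
s=cv2.imread('pics/side0.png');t=cv2.imread('pics/top0.png')
f=lambda im,x,y,w,h,k:cv2.resize(im[y:y+h,x:x+w],None,fx=k,fy=k,interpolation=cv2.INTER_CUBIC)
a=np.hstack([f(s,205,175,50,50,8)[:300*8//8*1 if 0 else 400],f(s,230,248,50,50,8)])[:,:800]
b=np.hstack([f(t,240,195,50,25,8),f(t,315,198,50,25,8)])
cv2.imwrite('pics/z1.png',np.vstack([a,b])[:600])
E
```

```text
(no output)
```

View pics/z1.png

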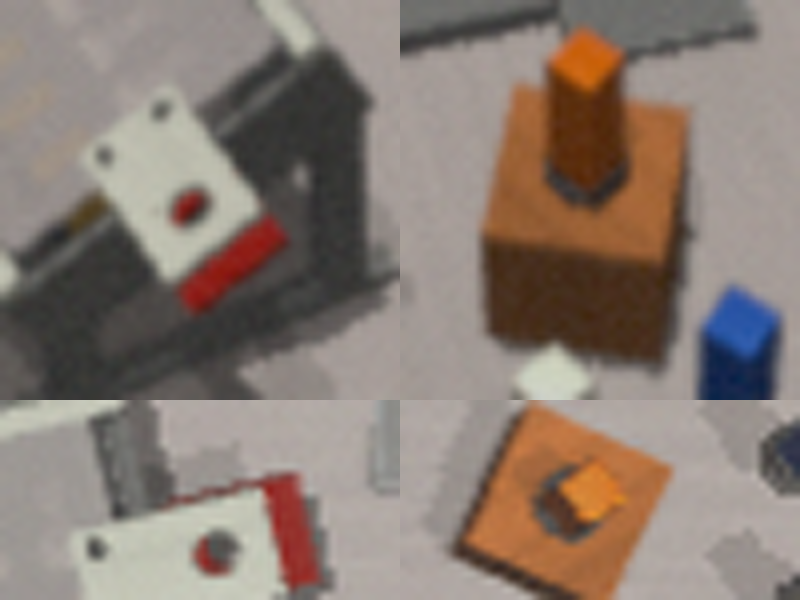

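```bash
python3 - <<'E'
from h import *
S=ld('pics/side0.png');T=ld('pics/top0.png')
q=lambda x0,y0,px,py:(x0+(px+.5)/8-.5,y0+(py+.5)/8-.5)
s=lambda px,py:q(205,175,px,py)
s2=lambda px,py:q(230,248,px-400,py)
t=lambda px,py:q(240,195,px,py-400)
t2=lambda px,py:q(315,198,px-400,py-400)
for n,a,b in[('handle top',s2(586,60),t2(592,494)),('hole',s(190,208),t(217,551)),('stand backR',s2(690,108),t2(672,467)),('stand backL',s2(516,87),t2(530,403)),('screw',s(104,155),t(97,548)),('redfarcorner',s(262,217),t(268,487))]:
    X,e=tri([ray(S,*a),ray(T,*b)]); print(n,X.round(4),np.round(e,4))
for n,a in[('hole',t(217,551)),('red',t(298,475)),('red2',t(322,585)),('red3',t(292,588)),('alfar',t(265,485))]: print(n,atz(T,*a,.135).round(4))
for c in [(592,494),(558,492),(598,460),(628,499),(588,530)]: print(atz(T,*t2(*c),.150).round(4))
print('stand',[atz(T,*t2(*c),.075)[:2].round(4) for c in[(530,403),(672,467),(452,550)]])
print('box',[atz(T,*c,.2)[:2].round(3) for c in [(166,209),(252,189)]],[atz(T,*c,.12)[:2].round(3) for c in [(180,257),(265,238)]])
E
```

```text
handle top [ 0.5316 -0.2196  0.1484] [0.0012 0.0012]
hole [0.5239 0.0259 0.1349] [0.0002 0.0002]
stand backR [ 0.5504 -0.255   0.1562] [0.0102 0.0102]
stand backL [ 0.5434 -0.1965  0.1072] [0.0308 0.0308]
screw [0.5134 0.0791 0.1218] [0.014 0.014]
redfarcorner [0.5497 0.0035 0.1439] [0.0002 0.0002]
hole [0.5237 0.0259 0.135 ]
red [ 0.5555 -0.0097  0.135 ]
red2 [ 0.508  -0.0187  0.135 ]
red3 [ 0.507  -0.0058  0.135 ]
alfar [0.5516 0.0046 0.135 ]
[ 0.5303 -0.2192  0.15  ]
[ 0.5315 -0.2047  0.15  ]
[ 0.5447 -0.2223  0.15  ]
[ 0.5277 -0.2345  0.15  ]
[ 0.515  -0.2168  0.15  ]
stand [array([ 0.5774, -0.2043]), array([ 0.547 , -0.2667]), array([ 0.5127, -0.1669])]
box [array([0.542, 0.361]), array([0.602, 0.073])] [array([0.381, 0.33 ]), array([0.44 , 0.034])]
```

Both sightings agree to about 1 mm, and the handle top (z 0.148) and hole (z 0.135) heights match the given sizes. I'll move over the pin and look with the wrist camera.

Call:
servo_tool(motion=[1, 0.05, -0.027, 0, 0, 1, 0.05, -0.027, 0, 0, 1, 0.05, -0.027, 0, 0, 1, 0.05, -0.027, 0, 0, 1, 0.05, -0.027, 0, 0], squeeze=40)

```text
time: 0.72
tcp_pos: [0.3704, -0.3756, 0.4045]
tcp_rot: [[0.961, 0.278, -0.0], [0.278, -0.961, 0.0], [-0.0, -0.0, -1.0]]
ft_force: [0.6, -0.7, -0.1]
finger_gap: 0.0853
gripper_force: 0.0
```

Call:
servo_tool(motion=[1, 0.05, -0.027, 0, 0, 1, 0.05, -0.027, 0, 0, 1, 0.05, -0.027, 0, 0, 1, 0.05, -0.027, 0, 0, 1, 0, 0, 0, -10])

```text
time: 1.35
tcp_pos: [0.5338, -0.2147, 0.4043]
tcp_rot: [[0.894, 0.448, 0.001], [0.448, -0.894, 0.001], [0.001, -0.001, -1.0]]
ft_force: [0.2, -0.1, 0.0]
finger_gap: 0.0856
gripper_force: 0.0
```

Call:
servo_tool(motion=[1, 0, 0, 0, -10, 1, 0, 0, 0, 0])

```text
time: 1.6
tcp_pos: [0.5315, -0.2174, 0.4043]
tcp_rot: [[0.808, 0.589, -0.001], [0.589, -0.808, 0.001], [-0.0, -0.001, -1.0]]
ft_force: [0.2, 0.7, -0.1]
finger_gap: 0.0855
gripper_force: 0.0
```

```bash
python3 - <<'E'
from h import *
o=env.get_obs(); print(o['time'],o['tcp_pos'],o['tcp_rot'].round(3).tolist())
for n in('wrist','side','top'): cap(n,f'pics/{n}1.png')
T=ld('pics/wrist1.png'); print(T[2].round(3).tolist(), proj(T,[[.531,-.2185,.15],[.531,-.2185,.075],[.524,.026,.135]]))
w=cv2.imread('pics/wrist1.png'); s=cv2.imread('pics/side1.png')[175:225,205:255]
cv2.imwrite('pics/wz1.png',cv2.resize(w,None,fx=1.5,fy=1.5,interpolation=cv2.INTER_CUBIC))
E
```

```text
1.6 [ 0.53148023 -0.21742148  0.4042585 ] [[0.808, 0.589, -0.001], [0.589, -0.808, 0.001], [-0.0, -0.001, -1.0]]
[[0.59, -0.808, -0.001, -0.488], [-0.77, -0.562, 0.302, 0.248], [-0.245, -0.177, -0.953, 0.473], [0.0, 0.0, 0.0, 1.0]] [[254.83614774 202.40598291]
 [254.58367453 180.09498211]
 [-11.9640884   22.71627271]]
```

View pics/wz1.png

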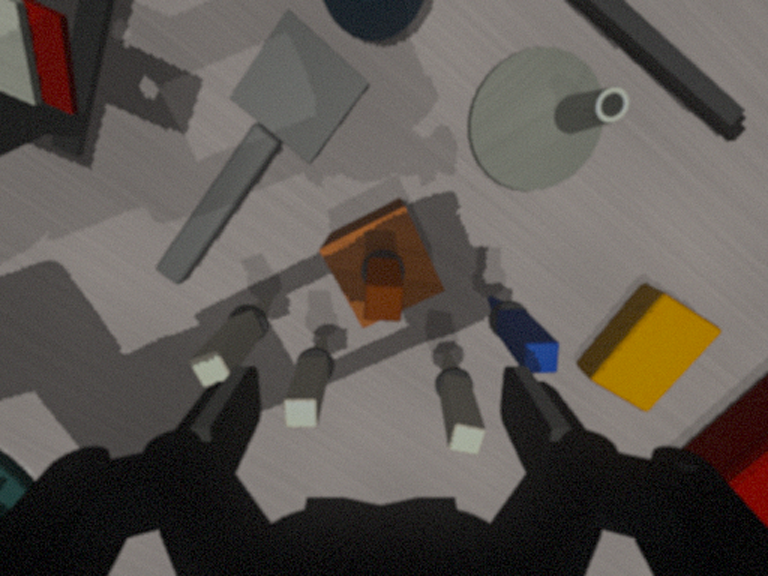

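The wrist view shows the handle top at (383,304) in the 1.5x picture, which is (255.3,202.7) in camera pixels. The predicted spot was (254.8,202.4). Its faces line up with the fingers to about 1°. I'll check the clearance to the blue and white look-alikes.

```bash
python3 - <<'E'
from h import *
W=ld('pics/wrist1.png');S=ld('pics/side0.png');T=ld('pics/top0.png')
o=env.get_obs();R=o['tcp_rot'];p=o['tcp_pos']
for n,a,b in[('blue',(540/1.5,356/1.5),(368,203)),('w1',(300/1.5,412/1.5),(339,240)),('w2',(467/1.5,440/1.5),(368,223))]:
    X,e=tri([ray(W,*a),ray(T,*b)]); print(n,X.round(3),np.round(e,4),'tool',(R.T@(X-p)).round(3))
X=atz(W,255.3,202.7,.15); print(X,R.T@(X-p))
E
```

```text
blue [ 0.554 -0.328  0.126] [0.0029 0.0029] tool [-0.046  0.102  0.279]
w1 [ 0.427 -0.222  0.126] [0.0022 0.0022] tool [-0.087 -0.058  0.278]
w2 [ 0.483 -0.322  0.14 ] [0.002 0.002] tool [-0.1    0.056  0.264]
[ 0.53101916 -0.21898187  0.15      ] [-0.00087011  0.00079616  0.25453889]
```

Call:
servo_tool(motion=[0.1, -0.001, 0.001, 0.03, 0, 0.1, 0, 0, 0.03, 0, 0.1, 0, 0, 0.03, 0, 0.1, 0, 0, 0.03, 0, 0.1, 0, 0, 0.012, 0], squeeze=40)

```text
time: 2.38
tcp_pos: [0.5305, -0.2191, 0.2711]
tcp_rot: [[0.809, 0.588, -0.003], [0.588, -0.809, 0.002], [-0.001, -0.003, -1.0]]
ft_force: [0.0, 0.5, -0.5]
finger_gap: 0.0471
gripper_force: 0.0
```

Call:
servo_tool(motion=[-1, 0, 0, 0, 0, -1, 0, 0, 0, 0, -1, 0, 0, 0, 0, -1, 0, 0, 0, 0])

```text
time: 2.88
tcp_pos: [0.5314, -0.2192, 0.2733]
tcp_rot: [[0.808, 0.59, 0.001], [0.59, -0.808, -0.0], [0.0, 0.001, -1.0]]
ft_force: [-0.2, -0.2, -2.5]
finger_gap: 0.0215
gripper_force: 41.0
```

Gripped at 21.5 mm. I'll lift it partway and tilt the pin against the stand's hole, with the handle going towards -x of the tool.

Call:
servo_tool(motion=[-1, 0, 0, -0.011, 0, -1, 0, 0, -0.011, 0, -1, 0, 0, -0.011, 0, -1, 0, 0, 0, 0], squeeze=30)

```text
time: 3.38
tcp_pos: [0.5318, -0.2195, 0.3072]
tcp_rot: [[0.808, 0.59, 0.002], [0.59, -0.808, -0.001], [0.001, 0.003, -1.0]]
ft_force: [0.5, -1.2, -1.9]
finger_gap: 0.0216
gripper_force: 41.1
```

Call:
servo_tool(motion=[-1, -0.006, 0, 0, 0, -1, -0.006, 0, 0, 0, -1, -0.006, 0, 0, 0, -1, -0.005, 0, 0.001, 0, -1, 0, 0, 0, 0], squeeze=25)

```text
time: 4.0
tcp_pos: [0.513, -0.2327, 0.305]
tcp_rot: [[0.808, 0.589, 0.002], [0.589, -0.808, 0.001], [0.002, 0.0, -1.0]]
ft_force: [4.5, 3.3, 3.2]
finger_gap: 0.0218
gripper_force: 41.4
```

Call:
servo_tool(motion=[-1, -0.006, 0, 0.002, 0, -1, -0.006, 0, 0.002, 0, -1, -0.003, 0, 0.002, 0, -1, 0, 0, 0, 0], squeeze=25)

```text
time: 4.5
tcp_pos: [0.5011, -0.2418, 0.2991]
tcp_rot: [[0.808, 0.589, 0.002], [0.589, -0.808, -0.0], [0.001, 0.001, -1.0]]
ft_force: [3.3, 2.0, 2.9]
finger_gap: 0.0216
gripper_force: 41.2
```

```bash
python3 - <<'E'
from h import *
o=env.get_obs(); print(o['time'],o['tcp_pos'],o['gripper_force'],o['ft_force'])
for n in('wrist','side','top'): cap(n,f'pics/{n}2.png')
f=lambda n,x,y,w,h,k:cv2.resize(cv2.imread(f'pics/{n}2.png')[y:y+h,x:x+w],None,fx=k,fy=k,interpolation=cv2.INTER_CUBIC)
cv2.imwrite('pics/z2.png',np.hstack([f('side',225,220,65,100,6)[:600],f('wrist',155,120,200,300,2)]))
E
```

```text
4.5 [ 0.50105075 -0.24177283  0.29912641] 41.205772161483765 [3.2670953  2.00442098 2.92684671]Traceback (most recent call last):
  File "<stdin>", line 5, in <module>
    return _nx.concatenate(arrs, 1, dtype=dtype, casting=casting)
           ~~~~~~~~~~~~~~~^^^^^^^^^^^^^^^^^^^^^^^^^^^^^^^^^^^^^^^
ValueError: all the input array dimensions except for the concatenation axis must match exactly, but along dimension 0, the array at index 0 has size 600 and the array at index 1 has size 528
```

Call:
servo_tool(motion=[-1, -0.006, 0, -0.014, 0, -1, -0.006, 0, -0.014, 0, -1, 0, 0, -0.05, 0, -1, 0, 0, -0.05, 0, -1, 0, 0, 0, 0])

```text
time: 5.28
tcp_pos: [0.4912, -0.2498, 0.4311]
tcp_rot: [[0.808, 0.59, 0.005], [0.59, -0.808, -0.005], [0.001, 0.007, -1.0]]
ft_force: [-0.2, -0.1, -2.4]
finger_gap: 0.0219
gripper_force: 40.6
```

```bash
python3 - <<'E'
from h import *
o=env.get_obs(); print(o['time'],o['tcp_pos'],o['gripper_force'],o['ft_force'])
for n in('wrist','side','top'): cap(n,f'pics/{n}3.png')
R=o['tcp_rot'];g=o['tcp_pos']+R[:,2]*.155; 
for n in('side','top'): print(n,proj(ld(f'pics/{n}3.png'),g))
f=lambda n,x,y,w,h,k:cv2.resize(cv2.imread(f'pics/{n}3.png')[y:y+h,x:x+w],None,fx=k,fy=k,interpolation=cv2.INTER_CUBIC)
u,v=proj(ld('pics/side3.png'),g)[0].astype(int); print(u,v)
cv2.imwrite('pics/z3.png',np.hstack([f('side',u-33,v-40,66,100,6),f('wrist',155,84,200,300,2)]))
E
```

```text
5.275 [ 0.49124065 -0.24981022  0.43107657] 40.566996932029724 [-0.16646458 -0.14040428 -2.3819156 ]
side [[241.28747017 240.04034772]]
top [[354.79992231 217.97836443]]
241 240
```

View pics/z3.png

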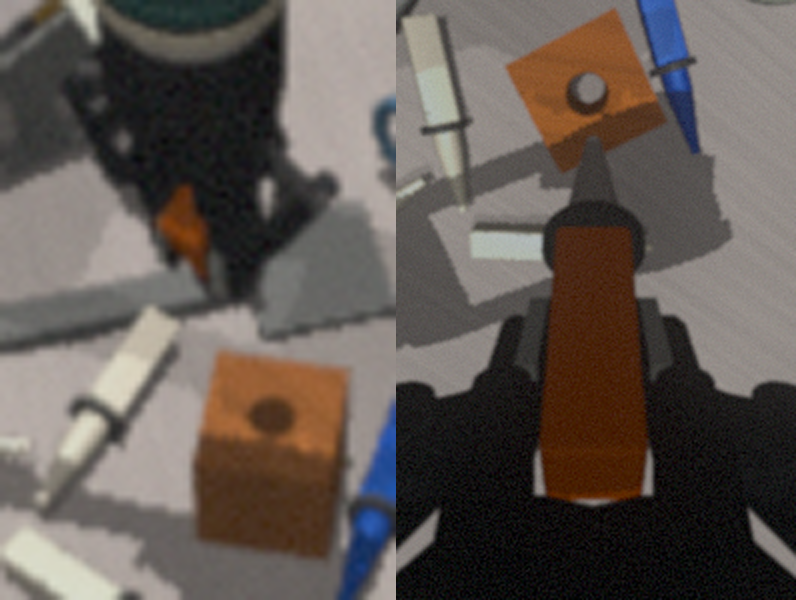

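The wrist view shows the pin tilted in the grip. Its point is at (254,154) camera px, the collar is centred at (254,204), and the handle's top edges are at rows 310 and 334. I'll fit the tilt and the grip height.

```bash
cat > fit.py <<'E'
from h import *
from scipy.optimize import least_squares
def axes(th):  # tool frame: pin z and pin x for tilt th (handle towards -x; tool z is down)
    return np.array([-np.sin(th),0,-np.cos(th)]), np.array([np.cos(th),0,-np.sin(th)])
def pts(p):
    u,x=axes(p[0]); G=np.array([p[2],0,.155]); o=G-p[1]*u
    return [o-.058*u, o+.075*u+.011*x, o+.075*u-.011*x], o,u,x
E
python3 - <<'E'
from fit import *
C=ld('pics/wrist3.png'); ob=env.get_obs(); R=ob['tcp_rot'];t=ob['tcp_pos']
print('cam in tool',(R.T@(-C[2][:3,:3].T@C[2][:3,3]-t)).round(3))
W=lambda P:proj(C,(R@np.array(P).T).T+t)
def coll(o,u,x):
    a=np.linspace(0,2*np.pi,60); y=np.array([0,1,0.])
    P=np.array([o+h*u+.016*(np.cos(k)*x+np.sin(k)*y) for k in a for h in(0,.005)]); return W(P)
def res(p):
    P,o,u,x=pts(p); q=W(P)[:,1]; c=coll(o,u,x)
    return np.r_[q-[155,310.5,333.5], c[:,1].min()-184]
for p0 in(.2,.4):
    r=least_squares(res,[p0,.043,0],x_scale=[.1,.01,.01]); P,o,u,x=pts(r.x); c=coll(o,u,x)
    print(np.degrees(r.x[0]),r.x[1:],r.fun.round(2),'collar px width',np.ptp(c[:,0]),c[:,1].max())
    print(W([o+.075*u+.011*x+[0,.011,0],o+.075*u+.011*x-[0,.011,0]]))
E
```

```text
cam in tool [0.079 0.002 0.023]
23.027495360433686 [0.03742327 0.00513033] [-0.36 -0.38  0.32  0.42] collar px width 51.523024449716075 227.06513020157274
[[274.07849265 309.96547196]
 [219.52921299 310.29953425]]
23.027495335280026 [0.03742327 0.00513033] [-0.36 -0.38  0.32  0.42] collar px width 51.5230244676676 227.06513020363616
[[274.07849266 309.96547195]
 [219.52921297 310.29953424]]
```

The tilt is 23° (25° wanted), and it reprojects to within 0.5 px. I'll turn to the tab's yaw (about 11.5°) and carry the pin to a hover above the holes.

Call:
servo_tool(motion=[-1, 0, 0, 0, 8.2, -1, 0, 0, 0, 8.2, -1, 0, 0, 0, 8.2, -1, 0, 0, 0, 0])

```text
time: 5.92
tcp_pos: [0.4902, -0.2484, 0.4248]
tcp_rot: [[0.98, 0.201, -0.004], [0.201, -0.98, 0.002], [-0.003, -0.003, -1.0]]
ft_force: [-0.2, 1.2, -1.3]
finger_gap: 0.0214
gripper_force: 40.4
```

Call:
servo_tool(motion=[-1, 0.0068, -0.0522, 0.002, 0, -1, 0.0068, -0.0522, 0.002, 0, -1, 0.0068, -0.0522, 0.002, 0, -1, 0.0068, -0.0522, 0.002, 0, -1, 0.0068, -0.0522, 0.002, 0])

```text
time: 6.55
tcp_pos: [0.4712, 0.0154, 0.4158]
tcp_rot: [[0.979, 0.203, -0.002], [0.203, -0.979, 0.0], [-0.002, -0.001, -1.0]]
ft_force: [1.1, 0.9, -1.3]
finger_gap: 0.0214
gripper_force: 40.4
```

Call:
servo_tool(motion=[-1, 0, 0, 0.005, 0, -1, 0, 0, 0, 0])

```text
time: 6.8
tcp_pos: [0.4716, 0.0137, 0.4108]
tcp_rot: [[0.979, 0.203, -0.002], [0.203, -0.979, -0.0], [-0.002, 0.0, -1.0]]
ft_force: [0.3, -0.3, -1.6]
finger_gap: 0.0213
gripper_force: 40.4
```

```bash
python3 - <<'E'
from fit import *
o=env.get_obs(); print(o['time'],o['tcp_pos'],o['tcp_rot'].round(3).tolist(),o['ft_force'])
for n in('wrist','side','top'): cap(n,f'pics/{n}4.png')
R=o['tcp_rot'];t=o['tcp_pos']; P=pts([np.radians(23),.0374,.005])[0]; tip=R@P[0]+t; print('tip',tip)
H=np.array([.524,.026,.1354])
for n in('wrist','side','top'): print(n,proj(ld(f'pics/{n}4.png'),[tip,H]).round(1).tolist())
f=lambda n,x,y,w,h,k:cv2.resize(cv2.imread(f'pics/{n}4.png')[y:y+h,x:x+w],None,fx=k,fy=k,interpolation=cv2.INTER_CUBIC)
cv2.imwrite('pics/z4.png',np.hstack([f('side',200,160,50,75,8),f('wrist',155,60,133,200,3)]))
E
```

```text
6.8 [0.47159175 0.0137378  0.41078411] [[0.979, 0.203, -0.002], [0.203, -0.979, -0.0], [-0.002, 0.0, -1.0]] [ 0.33393769 -0.34373013 -1.59577142]
tip [0.51246873 0.02221014 0.16787627]
wrist [[254.6, 154.4], [252.9, 134.3]]
side [[224.7, 195.3], [228.3, 200.4]]
top [[267.9, 216.1], [266.7, 213.4]]
```

View pics/z4.png

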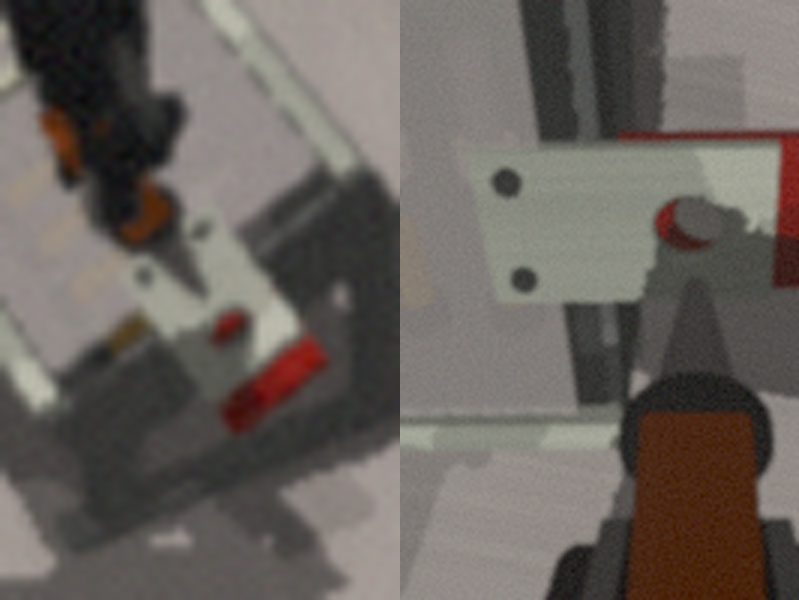

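The wrist view has the point at (254.3,153.5) camera px, the door hole centre at (251.7,134.3), and the lower hole showing to its right. The side view has the point at (225,196.9) and the hole at (228.4,200.5), both close to prediction. I'll work out the remaining shift.

```bash
python3 - <<'E'
from fit import *
o=env.get_obs();R=o['tcp_rot']
W=ld('pics/wrist4.png');S=ld('pics/side4.png');T=ld('pics/top4.png')
tip,e=tri([ray(W,254.3,153.8),ray(S,225,196.6)]); H,e2=tri([ray(W,252,134.3),ray(S,228.4,200.5)]); H3,e3=tri([ray(W,252,134.3),ray(S,228.4,200.5),ray(T,266.7,213.4)])
print(tip,np.round(e,4),H,np.round(e2,4),H3,np.round(e3,4)); print('tool d tip->hole',R.T@(H-tip),R.T@(H3-tip),'tip in tool',R.T@(tip-o['tcp_pos']))
E
```

```text
[0.51249888 0.02209212 0.16196089] [0.0007 0.0007] [0.52414884 0.02664932 0.13442936] [0.0004 0.0004] [0.52404401 0.02627851 0.13477481] [0.0006 0.0005 0.0004]
tool d tip->hole [ 0.01233679 -0.00214717  0.02752577] [ 0.01215996 -0.00180465  0.02718045] tip in tool [ 0.04144139 -0.00118318  0.24956296]
```

Call:
servo_tool(motion=[-1, 0, 0.001, 0, 0, -1, 0.0042, 0, 0.009, 0, -1, 0.0042, 0, 0.009, 0, -1, 0.0042, 0, 0.009, 0, -1, 0, 0, 0, 0], squeeze=50)

```text
time: 7.58
tcp_pos: [0.4845, 0.0155, 0.3836]
tcp_rot: [[0.98, 0.2, -0.002], [0.2, -0.98, 0.0], [-0.002, -0.001, -1.0]]
ft_force: [0.4, 0.6, -2.2]
finger_gap: 0.0216
gripper_force: 50.5
```

Call:
servo_tool(motion=[-1, 0.002, 0, 0.0045, 0, -1, 0.002, 0, 0.0045, 0, -1, 0.002, 0, 0.0045, 0, -1, 0, 0, 0, 0])

```text
time: 8.07
tcp_pos: [0.4904, 0.0167, 0.3709]
tcp_rot: [[0.98, 0.2, -0.001], [0.2, -0.98, 0.0], [-0.001, -0.0, -1.0]]
ft_force: [0.3, -1.0, -1.8]
finger_gap: 0.0213
gripper_force: 50.5
```

```bash
python3 - <<'E'
from fit import *
for n in('wrist','side','top'): cap(n,f'pics/{n}5.png')
f=lambda n,x,y,w,h,k:cv2.resize(cv2.imread(f'pics/{n}5.png')[y:y+h,x:x+w],None,fx=k,fy=k,interpolation=cv2.INTER_CUBIC)
cv2.imwrite('pics/z5.png',np.hstack([f('side',200,160,50,75,8),f('wrist',155,60,133,200,3)]))
E
```

```text
(no output)
```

View pics/z5.png

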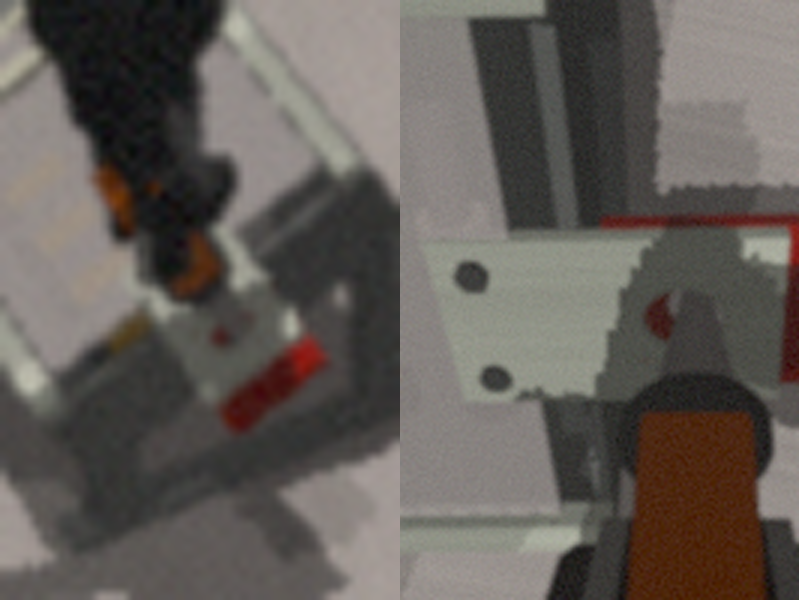

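In the wrist view the end of the point is cut off by the hole's far rim, at (697,292) in the crop, midway across the overlap. The force is about 0, so it is in freely. I'll drive on along the axis, drifting onto the lower hole's axis.

Call:
servo_tool(motion=[-1, 0.002, 0, 0.0045, 0, -1, 0.002, 0, 0.0045, 0, -1, 0, 0, 0, 0], squeeze=60)

```text
time: 8.6
tcp_pos: [0.4942, 0.0175, 0.3616]
tcp_rot: [[0.98, 0.2, -0.001], [0.2, -0.98, 0.0], [-0.001, -0.001, -1.0]]
ft_force: [-1.3, 1.1, -2.1]
finger_gap: 0.0217
gripper_force: 59.8
```

Call:
servo_tool(motion=[-1, 0.002, 0.0007, 0.0045, 0, -1, 0.002, 0.0007, 0.0045, 0, -1, 0, 0, 0, 0])

```text
time: 8.98
tcp_pos: [0.4978, 0.0171, 0.3522]
tcp_rot: [[0.98, 0.2, -0.003], [0.2, -0.98, 0.001], [-0.003, -0.001, -1.0]]
ft_force: [-3.2, 2.4, -5.6]
finger_gap: 0.0212
gripper_force: 59.4
```

Call:
servo_tool(motion=[-1, 0.002, 0.0007, 0.0045, 0, -1, 0.002, 0.0007, 0.0045, 0, -1, 0, 0, 0, 0])

```text
time: 9.35
tcp_pos: [0.5013, 0.0164, 0.3431]
tcp_rot: [[0.98, 0.2, -0.005], [0.2, -0.98, 0.0], [-0.005, -0.001, -1.0]]
ft_force: [-5.0, 1.7, -5.0]
finger_gap: 0.0211
gripper_force: 59.6
```

Call:
servo_tool(motion=[-1, 0.001, 0.0004, 0.0045, 0, -1, 0.0015, 0.0004, 0.0045, 0, -1, 0, 0, 0, 0])

```text
time: 9.72
tcp_pos: [0.5043, 0.0161, 0.3343]
tcp_rot: [[0.98, 0.2, -0.004], [0.2, -0.98, 0.0], [-0.003, -0.001, -1.0]]
ft_force: [-5.0, 2.1, -6.2]
finger_gap: 0.0215
gripper_force: 59.5
```

```bash
python3 - <<'E'
from fit import *
for n in('wrist','side','top'): cap(n,f'pics/{n}6.png')
print(env.get_obs()['ft_force'],env.get_obs()['ft_torque'])
f=lambda n,x,y,w,h,k:cv2.resize(cv2.imread(f'pics/{n}6.png')[y:y+h,x:x+w],None,fx=k,fy=k,interpolation=cv2.INTER_CUBIC)
cv2.imwrite('pics/z6.png',np.hstack([f('side',200,160,50,75,8),f('wrist',155,60,133,200,3)]))
E
```

```text
[-4.45631618  0.69930498 -7.54177061] [0.3691289  1.11245619 0.09155538]
```

View pics/z6.png

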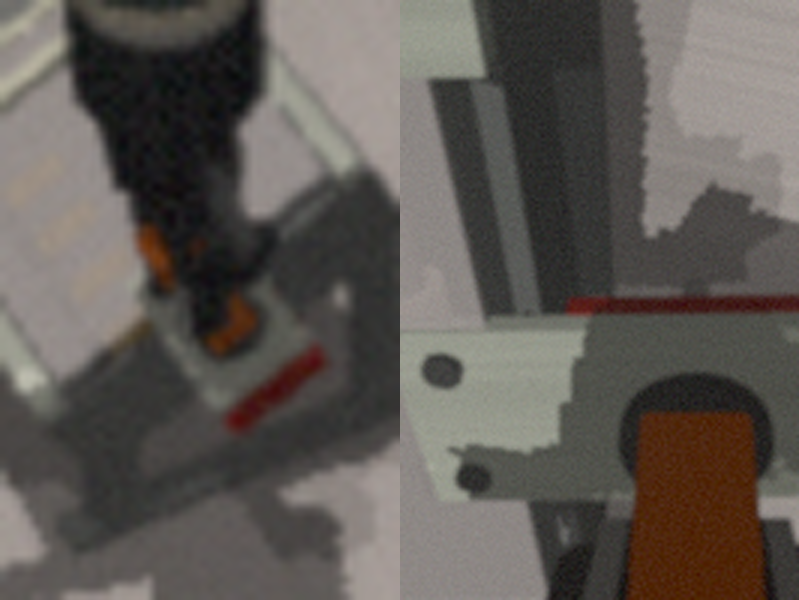

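The wrist view shows the collar just above the aluminium tab and covering the hole, with the red strip shortened as the door comes into line. I'll make the last few millimetres until the collar bears.

Call:
servo_tool(motion=[-1, 0.001, 0.0003, 0.003, 0, -1, 0, 0, 0, 0])

```text
time: 10.12
tcp_pos: [0.5053, 0.0161, 0.3317]
tcp_rot: [[0.98, 0.2, -0.003], [0.2, -0.98, 0.001], [-0.003, -0.001, -1.0]]
ft_force: [-6.2, 1.1, -3.2]
finger_gap: 0.0217
gripper_force: 59.7
```

Call:
servo_tool(motion=[-1, 0.001, 0, 0.003, 0, -1, 0, 0, 0, 0])

```text
time: 10.38
tcp_pos: [0.5058, 0.0162, 0.3304]
tcp_rot: [[0.98, 0.201, -0.004], [0.201, -0.98, 0.0], [-0.004, -0.001, -1.0]]
ft_force: [-13.6, 1.2, 15.4]
finger_gap: 0.0215
gripper_force: 62.1
```

Call:
servo_tool(motion=[-1, 0.0008, 0, 0.002, 0, -1, 0, 0, 0, 0])

```text
time: 10.62
tcp_pos: [0.5059, 0.0163, 0.3302]
tcp_rot: [[0.98, 0.201, -0.004], [0.201, -0.98, -0.0], [-0.004, -0.0, -1.0]]
ft_force: [-22.5, -0.3, 35.2]
finger_gap: 0.0214
gripper_force: 64.8
```

```bash
python3 - <<'E'
from fit import *
for n in('wrist','side','top'): cap(n,f'pics/{n}7.png')
f=lambda n,x,y,w,h,k:cv2.resize(cv2.imread(f'pics/{n}7.png')[y:y+h,x:x+w],None,fx=k,fy=k,interpolation=cv2.INTER_CUBIC)
cv2.imwrite('pics/z7.png',np.hstack([f('side',205,165,40,60,10),f('wrist',175,130,80,120,5)]))
S=ld('pics/side7.png');W=ld('pics/wrist7.png')
zt=np.array([-np.sin(np.radians(25))*.98,-np.sin(np.radians(25))*.2,np.cos(np.radians(25))]); y=np.array([-.2,.98,0]); x=np.cross(y,zt)
L=np.array([.5277,.0206,.130]); a=np.linspace(0,6.283,40)
ring=np.array([L+.006*zt+.016*(np.cos(k)*x+np.sin(k)*y) for k in a])
for C in(S,W): r=proj(C,ring); print(r.min(0),r.max(0))
E
```

```text
[224.76315875 197.37498653] [233.40830037 205.81081804]
[229.90555902 181.97595389] [280.44895749 218.14873441]
```

View pics/z7.png

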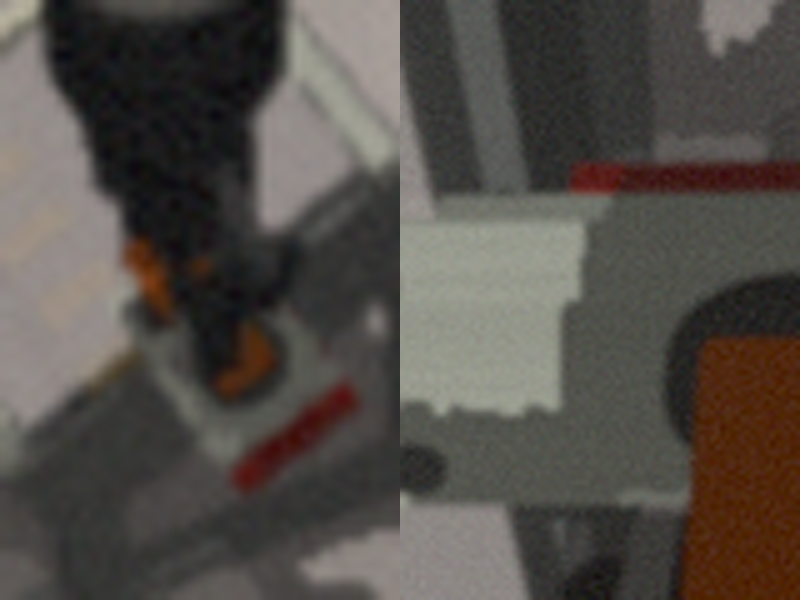

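The collar sits on the tab: its wrist-view edge is at (228,185) camera px against a predicted (230,182). The axial force rose to about 40 N. I'll relax the push, open part way and rise.

Call:
servo_tool(motion=[-1, -0.0008, 0, -0.002, 0, -1, 0, 0, 0, 0], squeeze=30)

```text
time: 11.02
tcp_pos: [0.5057, 0.0162, 0.3304]
tcp_rot: [[0.98, 0.2, -0.003], [0.2, -0.98, 0.0], [-0.003, -0.001, -1.0]]
ft_force: [-14.0, 0.8, 15.0]
finger_gap: 0.0213
gripper_force: 61.9
```

Call:
servo_tool(motion=[0, 0, 0, 0, 0, 0, 0, 0, 0, 0, 0, 0, 0, 0, 0, 0, 0, 0, 0, 0])

```text
time: 11.52
tcp_pos: [0.5078, 0.016, 0.3293]
tcp_rot: [[0.98, 0.2, 0.001], [0.2, -0.98, -0.0], [0.001, 0.0, -1.0]]
ft_force: [-0.2, -0.1, -1.0]
finger_gap: 0.0429
gripper_force: 0.0
```

Call:
servo_tool(motion=[0, 0, 0, -0.02, 0, 0, 0, 0, -0.03, 0, 0, 0, 0, -0.05, 0, 0, 0, 0, -0.03, 0, 0, 0, 0, 0, 0])

```text
time: 12.15
tcp_pos: [0.5083, 0.016, 0.4618]
tcp_rot: [[0.98, 0.2, 0.006], [0.2, -0.98, -0.001], [0.006, 0.002, -1.0]]
ft_force: [0.4, -0.2, 0.2]
finger_gap: 0.0428
gripper_force: 0.0
```

```bash
python3 - <<'E'
from fit import *
for n in('wrist','side','top'): cap(n,f'pics/{n}8.png')
o=env.get_obs(); print(o['time'],o['tcp_pos'],o['ft_force'],o['finger_gap'])
f=lambda n,x,y,w,h,k:cv2.resize(cv2.imread(f'pics/{n}8.png')[y:y+h,x:x+w],None,fx=k,fy=k,interpolation=cv2.INTER_CUBIC)
zt=np.array([-np.sin(np.radians(25))*.98,-np.sin(np.radians(25))*.2,np.cos(np.radians(25))]); y=np.array([-.2,.98,0]); x=np.cross(y,zt)
L=np.array([.5277,.0206,.130])+.006*zt
P=[L+.075*zt+.011*(i*x+j*y) for i,j in((1,1),(1,-1),(-1,-1),(-1,1))]
for n in('side','wrist'):
    C=ld(f'pics/{n}8.png'); print(n,'handle top',proj(C,P).round(1).tolist(),'seat',proj(C,L).round(1), '5mm higher top',proj(C,np.mean(P,0)+.005*zt)-proj(C,np.mean(P,0)))
c=proj(ld('pics/wrist8.png'),L)[0].astype(int);print(c)
y0=max(c[1]-60,0)
cv2.imwrite('pics/z8.png',np.hstack([f('side',200,155,50,75,8),f('wrist',c[0]-66,y0,133,200,3)]))
print('wrist crop origin',c[0]-66,y0)
E
```

```text
12.3 [0.50694025 0.01613212 0.45807888] [-0.65703984  0.22269268 -0.49508928] 0.04264133385356239
side handle top [[220.4, 186.5], [223.4, 190.8], [218.0, 195.0], [215.0, 190.7]] seat [[229.1 201.6]] 5mm higher top [[-0.69205494 -0.75832421]]
wrist handle top [[240.5, 207.6], [265.9, 207.6], [265.1, 224.5], [241.2, 224.5]] seat [[253.2 165.9]] 5mm higher top [[-3.20247878e-04  4.17626270e+00]]
[253 165]
wrist crop origin 187 105
```

View pics/z8.png

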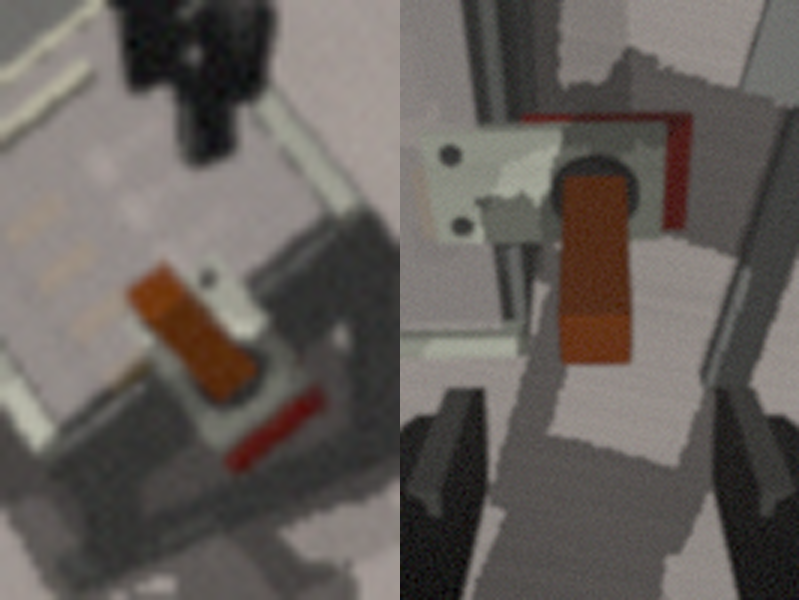

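The pin stands released. The side view has the handle top centre at (219,191.3) camera px against a predicted fully-home (219.2,190.8). The wrist view has the handle top at rows 210 to 226 against 207.6 to 224.5, so it agrees to about 2 mm. I'll check quickly that the bystanders haven't moved.

```bash
python3 - <<'E'
from h import *
for cam,B in(('top',dict(jug=(78,214,64,42),wiper=(255,138,125,18),scraper=(284,182,26,70),funnel=(325,152,34,34),mug=(276,150,38,34),can=(110,182,38,30),tin=(386,174,30,34))),('side',dict(jug=(160,80,42,72),can=(204,98,24,48),tin=(280,326,50,42),mug=(266,210,38,40),funnel=(284,250,42,46),wiper=(287,200,66,108),scraper=(200,232,74,28)))):
    a=cv2.imread(f'pics/{cam}0.png');b=cv2.imread(f'pics/{cam}8.png')
    for n,(x,y,w,h) in B.items():
        m=cv2.matchTemplate(b[y-12:y+h+12,x-12:x+w+12],a[y:y+h,x:x+w],cv2.TM_CCOEFF_NORMED); _,v,_,p=cv2.minMaxLoc(m); print(cam,n,round(v,2),(p[0]-12,p[1]-12))
E
```

```text
top jug 1.0 (0, 0)
top wiper 1.0 (0, 0)
top scraper 0.44 (-1, 12)
top funnel 0.96 (0, 0)
top mug 1.0 (0, 0)
top can 1.0 (0, 0)
top tin 1.0 (0, 0)
side jug 0.98 (0, 0)
side can 0.41 (-4, 1)
side tin 1.0 (0, 0)
side mug 1.0 (0, 0)
side funnel 0.99 (0, 0)
side wiper 1.0 (0, 0)
side scraper 0.39 (-1, 0)
```

```bash
python3 -c "
from rig import env
print(env.close_job())"
```

```text
the job is handed in; nothing more can be done
None
```

The pin stands released in both tabs with its collar down, within about 2 mm of fully home by camera, and the job is handed in (the close call returned no verdict); six of the seven bystanders matched their starting views, the scraper was too hidden by the arm to confirm, and the blue and white look-alike pins toppled at some point.

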